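# Hook and snap the filter lid onto its housing

## Task

Put the white filter lid back on the grey filter housing: take it by its blue fin, hook its tongue under the aluminium ledge with the other end raised and push it in to the stop, then swing that end down until the orange spring catch snaps over it, and let go with the lid lying flat and fully home. Work by feel and gently: keep the load on the housing under 25 N (about 2.5 kg) while the lid is hooked and swung, and do not slam it home (under 40 N). Leave the eyepiece, the lens and the pin gauge where they are.

Things in the scene. Friction and masses are not known exactly. Their poses are not given: they have to be found in the camera images.
- housing: Grey open tub, 110 (x) x 200 (y) x 46 mm high, fixed to the desk; origin at the centre of its underside, z up. Hook end at -y, catch end at +y. In it a black frame takes the lid: side seats and pocket floor 45 mm above the desk. The frame (pocket, stop, rim, catch together) is clamped in slots, so it sits up to 14 mm to either side along y of the places given here; no reading tells: find the stop by feel.
- stop_nominal (a point): Hook end: nominal middle of the stop at the back of the pocket under the aluminium ledge, on the pocket's floor, at y = -67 mm, 45 mm above the desk; housing axes. Truly up to 14 mm off along y. The pocket is 68 mm wide, 9 mm high, its floor runs on to y = -47 mm; the ledge's edge is at y = -57 mm, the ledge 80 mm wide, its underside 54 mm and its top 58.5 mm above the desk.
- rim_nominal (a point): Catch end: nominal middle of the top edge of the black rim that faces the lid, at y = +57 mm, 54 mm above the desk; housing axes. Truly up to 14 mm off along y, together with the stop. With the tongue against the stop only 2 mm are left between the lid's other end and the rim, so a lid not pushed in lands on the rim.
- lid_grip (a point): Centre of the grip zone of the lid's blue fin; lid axes: y along the length (tongue at -y), z up. Lid (loose, 0.15 kg, starts flat on the desk, fin up): white plate 80 (x) x 110 (y) x 5 mm. The fin is 44 (x) x 12 mm (y, grip across this) and rises to 37 mm above the underside. This point: 27 mm above the underside, 87 mm from the tongue's tip, 35 mm from the catch end, in the middle of x.
- lid_tip (a point): Middle of the front edge of the lid's tongue (60 wide, 12 long, 4 mm thick, flush with the underside), 2 mm above its underside; lid axes. Seated: y = -67 mm (-82 to -50) in the housing's frame.
- lid_end (a point): Middle of the lid's catch-end edge, 2.5 mm above its underside; lid axes. Seated: 47.5 mm above the desk.
- catch (a joint): Travel of the orange spring catch in the middle of the rim, m: 0 = sprung out, up to 0.006 pushed back to +y. Sloped nose 18 mm wide, reaching 5 mm in from the rim, top 15 mm and underside 6 mm above the seats (1 mm over a seated lid). The lid's end, pressed down, pushes it back 3 mm (2 to 4 N along the spring, some 4 to 10 N down at the fin); it then snaps back to 0 over the lid.
- eyepiece_c (a point): Centre of the black eyepiece, 34 mm across, 40 mm high, standing behind the housing. Leave alone.
- spare_lens_c (a point): Centre of the black lens on its cap, 49 mm across, 35 mm high, standing behind the housing. Leave alone.
- pin_gauge_c (a point): Centre of the steel pin gauge, 12 x 82 x 10 mm, lying between the lid and the housing. Leave alone.

How it is judged:
By the outcome, as a careful person would: the job done as asked, in the order asked, and still so for the second after the job is handed in, with the robot touching nothing.
It also fails if it takes over 61 s, if anything falls off the work surface, if the arm or the gripper's body presses on something with over 40 N, if the wrist force passes 120 N, or if a joint passes its speed limit or range.

## Robot

A 7-joint arm with a two-finger parallel gripper is mounted at the origin on a cart in front of the work surface, level with it; the furniture and walls round the work are solid. World frame = base frame: x ahead of the robot, y to its left, z up, the work surface at z = 0. Lengths are in m, angles in rad, forces in N, time in s.
With the tool pointing down it reaches from about 0.4 to 0.875 m from the base axis. Payload 6.5 kg.
Tool frame: the origin (TCP) lies at the very end of the fingers, on their centre line; the grasp point (between the pads) lies r.pinch_z behind it (r.pinch_z is the distance from the TCP to the grasp point, in m); z points along the fingers, y is the line along which they close (so a half turn about z gives the same grasp; the last joint's range is limited). The gripper opens to 85 mm and grips with 20 to 120 N. Pads are 22 mm wide; open, the fingers measure 114 mm over their backs; the gripper's body (76 mm by 85 mm) begins 54 mm behind the grasp point. The pads swing forward as they close: fully open they stand 13 mm farther back than shut.
Start: joints at [1.283, 0.536, -0.004, 1.538, 0.003, 1.067, -0.071], TCP at [0.143, -0.634, 0.231] pointing down, gripper open.
Joint ranges: [-2.7, 2.7], [-0.37, 2.16], [-1.27, 1.26], [0.24, 2.4], [-1.31, 4.45], [0.19, 1.91], [-2.76, 2.76]. Speed limits (rad/s): [2.39, 2.39, 3.14, 3.14, 3.14, 3.14, 3.14].

## Interface

Orientations are given as a unit quaternion [w, x, y, z].
In Python, from station import r gives the robot as it stands.
- The arm moves only by the tool step_arm, never from a script. Its argument "increments" is a list of rows, each an object of numbers: "tx", "ty", "tz": the shift along the tool's x, y, z in m; "rx", "ry", "rz": the turn, a rotation vector about the tool's x, y, z in rad; "fingers": the finger opening in m, from 0 to 0.0854. In form: [{"tx": .., "ty": .., "tz": .., "rx": .., "ry": .., "rz": .., "fingers": ..}, ...]. A call has 1 to 20 rows; each row shifts and turns the commanded pose from where the row before left it, along the tool's axes as they then stand; what a row does not reach is not made up. A row lasts 1/8 s, in which the tool goes at most 62.5 mm and 10.7 degrees, less where a joint would pass 70% of its speed; a pose out of reach is approached as far as the arm can. A call is refused whole if a number of a shift passes 0.0625 or a number of a turn 0.188, either way. A call with a gripper value outside its range is refused whole. The fingers move at their own pace and stop on an object; "grip_force" is the grip in N (left out, the last holds). Time passes only in rows, so rows that do not move let the fingers close. It gives the time, the measured TCP pose, the force, the opening and the grip force at its end, in the units of the state.
- r.get_obs(): the state, without advancing time (a new reading comes with each control period).
- r.camera(name): name is "scene" or "top" or "wrist"; returns a dict with "image" (384x512x3 uint8, red, green, blue), "mtx" (3x3 intrinsics, pixels), "cam_to_world" (4x4, takes a point from camera to world coordinates). Camera axes: x right, y down, z forward; pixel columns grow to the right and rows downward; lengths in m; the calibration is good to about 2 mm. A picture is of the moment at which its call begins. There is no depth.
- r.hand_in(): hands the job in; it is judged then, once.
The state is a dict: "time_s": time; "qpos": joint angles; "joint_vel": joint speeds; "joint_efforts": joint torques, N m; "tool_pos": TCP position; "orientation": TCP orientation; "force": force on the tool from outside, world axes, zero at the start; "ft_torque": the same for the moment, N m; "gripper_width": finger opening in m; "gripper_force": force on a finger pad.
Only numpy, scipy, OpenCV 4.12 (cv2) and the standard library are available. Lean on these libraries where they do the work, as an engineer would, in place of code of your own. Each camera call takes 0.05 s, during which the arm holds its last target. There are 200 camera calls.

## Working session

There is one attempt and no reset: what is moved stays moved. The work goes in short steps, Python scripts to look and compute and a tool call to move; the robot and the scene stay as the last step left them, time stands still between calls to the robot, and variables do not carry over. Pictures are saved under pics/ and viewed, at most 10 in all, crops included, and the job is handed in when it is done.

Besides the shell and the picture viewer there is one more tool, called after "Emit:" as name([rows], argument=value, ...), one row to a line, values as JSON. step_arm: Moves the arm, as the interface text tells. Its arguments: {"type":"object","properties":{"increments":{"type":"array","items":{"type":"object","properties":{"tx":{"type":"number"},"ty":{"type":"number"},"tz":{"type":"number"},"rx":{"type":"number"},"ry":{"type":"number"},"rz":{"type":"number"},"fingers":{"type":"number"}}}},"grip_force":{"type":"number"}},"required":["increments"]}

```bash
ls; mkdir -p pics; python3 - <<'E'
from station import r
import cv2,numpy as np
np.set_printoptions(precision=4,suppress=True)
o=r.get_obs()
for k in o: print(k,o[k])
print(r.pinch_z)
for n in("top","scene"):
    c=r.camera(n);cv2.imwrite(f"pics/{n}0.png",c["image"][:,:,::-1]);np.savez(f"pics/{n}0.npz",**c);print(n,c["mtx"],c["cam_to_world"])
E
```

```text
pics
time_s 0.0
qpos [ 1.2828  0.5372 -0.0045  1.5389  0.0025  1.0673 -0.0712]
joint_vel [ 0.0014 -0.0017  0.0018  0.0007  0.0002 -0.     -0.0003]
joint_efforts [  0.     -58.3402   1.0488 -25.9103   0.0124   0.0095  -0.0001]
tool_pos [ 0.1429 -0.6335  0.2304]
orientation [-0.0009  0.9939  0.1107 -0.0001]
force [ 0.9139 -0.1356  0.3513]
ft_torque [0.0104 0.0346 0.0246]
gripper_force 0.0
gripper_width 0.0854829565642071
0.0187
top [[368.0407   0.     254.4513]
 [  0.     368.0407 192.6809]
 [  0.       0.       1.    ]] [[-0.0262 -0.9839  0.1766  0.3123]
 [-0.9996  0.0246 -0.011   0.0228]
 [ 0.0065 -0.1768 -0.9842  1.082 ]
 [ 0.      0.      0.      1.    ]]
scene [[396.2167   0.     252.5471]
 [  0.     396.2167 189.951 ]
 [  0.       0.       1.    ]] [[ 0.6727 -0.3692  0.6412 -0.0649]
 [-0.7399 -0.327   0.5879 -0.5109]
 [-0.0074 -0.8699 -0.4932  0.4943]
 [ 0.      0.      0.      1.    ]]
```

View pics/top0.png

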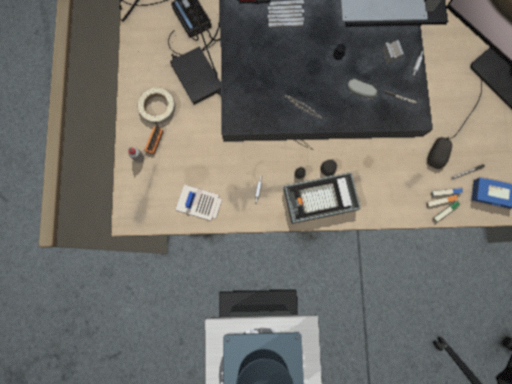

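View pics/scene0.png

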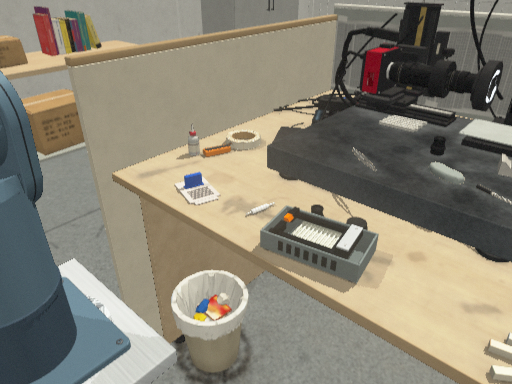

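The top view shows the lid at about (199,203) with its blue fin at (190,200). The housing is at (322,198), with the orange catch at (298,201) on its left (+y) and the ledge on its right at (346,190). The pin gauge is at (258,189), and the eyepiece and lens are at (300,172) and (328,167). The scene view agrees. Next I measure.

```bash
cat > h.py <<'E'
import numpy as np,cv2
np.set_printoptions(precision=4,suppress=True)
def ray(c,uv,z):
    uv=np.atleast_2d(uv).astype(float);K=c["mtx"];T=c["cam_to_world"]
    d=np.c_[uv,np.ones(len(uv))]@np.linalg.inv(K).T@T[:3,:3].T
    return T[:3,3]+d*((z-T[2,3])/d[:,2:])
def proj(c,P):
    T=c["cam_to_world"];q=(np.atleast_2d(P)-T[:3,3])@T[:3,:3]@c["mtx"].T
    return q[:,:2]/q[:,2:]
def blobs(m,amin=8):
    n,l,s,ce=cv2.connectedComponentsWithStats(m.astype(np.uint8))
    out=[]
    for i in range(1,n):
        if s[i,4]>=amin:
            p=np.argwhere(l==i)[:,::-1].astype(np.float32)
            out.append((s[i,4],ce[i],cv2.minAreaRect(p)))
    return sorted(out,key=lambda t:-t[0])
E
python3 - <<'E'
from h import *
c=np.load("pics/top0.npz");im=c["image"]
x0,y0,x1,y1=170,160,370,232
sub=np.zeros(im.shape[:2],bool);sub[y0:y1,x0:x1]=1
hsv=cv2.cvtColor(im,cv2.COLOR_RGB2HSV);H,S,V=[hsv[:,:,i].astype(int) for i in range(3)]
masks=dict(blue=(H>100)&(H<130)&(S>120),orange=(H<14)&(S>170)&(V>130),white=(S<40)&(V>170),grey=(S<70)&(V<130))
for n,z in dict(blue=.037,orange=.058,white=.005,grey=.046).items():
    for a,ce,rc in blobs(masks[n]&sub,6)[:4]:
        b=cv2.boxPoints(rc);print(n,a,ce,ray(c,ce,z)[0,:2],'size',np.array(rc[1])*2.9,'ang',rc[2]);print(ray(c,b,z)[:,:2].tolist() if a>60 else '')
cv2.imwrite("pics/crop0.png",cv2.resize(im[y0:y1,x0:x1,::-1],None,fx=4,fy=4,interpolation=cv2.INTER_CUBIC))
E
```

```text
blue 62 [189.4032 199.3548] [0.485  0.1984] size [12.8388 40.3507] ang 18.434947967529297
[[0.46775683707667903, 0.21034174863617283], [0.5058728241014763, 0.19794955429580136], [0.5014705166361308, 0.185848653542741], [0.46340601854682484, 0.1983116721388421]]
white 813 [198.7675 202.4649] [0.4803 0.1761] size [122.3128  79.9738] ang 16.927513122558594
[[0.46049024572832903, 0.247514120216486], [0.5392355020096964, 0.22456850115382487], [0.4990513064356774, 0.10471603281062943], [0.42123076048294295, 0.12908024276250105]]
white 570 [318.1737 199.3298] [ 0.4808 -0.1777] size [56.7321 88.6846] ang 77.00537872314453
[[0.5007025491145851, -0.12796555157822923], [0.5193165385912352, -0.21802620392892322], [0.46157075109743695, -0.2274380614204171], [0.4433497698651504, -0.13816502838283062]]
white 208 [343.9519 191.6058] [ 0.5021 -0.2559] size [78.7756 21.804 ] ang 75.96376037597656
[[0.540267732354285, -0.23784289973987496], [0.5453130129454679, -0.2601240096890578], [0.46502940723158953, -0.2741176946899798], [0.46012970409241005, -0.2521050694402265]]
white 65 [258.3077 186.0462] [ 0.5253 -0.0013] size [10.6947 61.3371] ang 12.528807640075684
[[0.49738051449670084, 0.0115840676392107], [0.5598596828352987, -0.003815175654940297], [0.5571350930420622, -0.01453911923796047], [0.4947039117685886, 0.00096395177893005]]
grey 2555 [318.7147 198.7288] [ 0.476  -0.1717] size [205.9 249.4] ang 90.0
[[0.5926196669622603, -0.0743008451778623], [0.586500168230673, -0.3248395899381182], [0.38062028407517945, -0.3080678096569137], [0.38684252056627755, -0.06608342769062657]]
grey 11 [352.1818 217.7273] [ 0.4192 -0.2634] size [ 6.4846 19.4538] ang 26.56505012512207

grey 10 [318.3 225.5] [ 0.3997 -0.1662] size [ 6.4846 18.1569] ang 63.43495178222656
```

View pics/crop0.png

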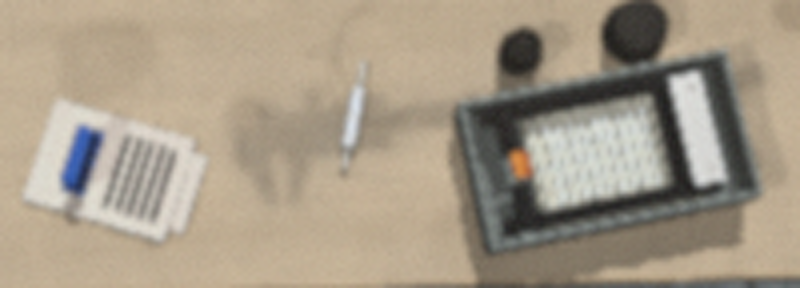

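The crop shows the lid rotated about -18° and the housing rotated about +10°. The housing corners are at px (284.5,186), (352,174), (360.5,209) and (292.5,222.5). The tongue points right (-y) and the gauge is clear of both.

```bash
python3 - <<'E'
from h import *
from station import r
from scipy.spatial.transform import Rotation as R
c=np.load("pics/top0.npz")
P=ray(c,[(284.5,186.25),(351.75,173.75),(360.5,208.75),(292.5,222.5)],.046)[:,:2]
print(P,P.mean(0),[np.linalg.norm(P[i]-P[i-1]) for i in range(4)])
d=(P[0]+P[3]-P[1]-P[2]);print('th',np.degrees(np.arctan2(-d[0],d[1])))
print('catch',ray(c,(299.75,201),.058),'ledge',ray(c,(343.95,191.6),.0585))
w=r.camera("wrist");o=r.get_obs()
q=o["orientation"];T=R.from_quat(np.roll(q,-1)).as_matrix()
print('tool axes',T);A=w["cam_to_world"]
print('cam in tool',T.T@(A[:3,3]-o["tool_pos"]),T.T@A[:3,:3],w["mtx"])
E
```

```text
[[ 0.5148 -0.0755]
 [ 0.5467 -0.2715]
 [ 0.4442 -0.289 ]
 [ 0.4101 -0.0938]] [ 0.4789 -0.1825] [np.float64(0.10630703211148347), np.float64(0.19861296837109418), np.float64(0.10398719030052306), np.float64(0.1981180394452361)]
th 9.597589077899382
catch [[ 0.469  -0.1156  0.058 ]] ledge [[ 0.4927 -0.2421  0.0585]]
tool axes [[ 0.9755  0.2201 -0.0004]
 [ 0.2201 -0.9755  0.0013]
 [-0.0001 -0.0013 -1.    ]]
cam in tool [ 0.0767 -0.0001 -0.1425] [[ 0.0007 -0.9547 -0.2974]
 [ 1.      0.0005  0.0007]
 [-0.0005 -0.2974  0.9547]] [[304.5084   0.     253.1897]
 [  0.     304.5084 192.624 ]
 [  0.       0.       1.    ]]
```

Emit:
step_arm([
  {"tx":0.0356,"ty":-0.0305},
  {"tx":0.0356,"ty":-0.0305},
  {"tx":0.0356,"ty":-0.0305},
  {"tx":0.0356,"ty":-0.0305},
  {"tx":0.0356,"ty":-0.0305},
  {"tx":0.0356,"ty":-0.0305},
  {"tx":0.0356,"ty":-0.0305},
  {"tx":0.0356,"ty":-0.0305},
  {"tx":0.0356,"ty":-0.0305},
  {"tx":0.0356,"ty":-0.0305},
  {"tx":0.0356,"ty":-0.0305},
  {"tx":0.0356,"ty":-0.0305},
  {"rz":0.054},
  {},
  {},
])

```text
schema error: expected keys tx, ty, tz, rx, ry, rz, fingers
```

```bash
python3 - <<'E'
from h import *
from station import r
w=r.camera("wrist");o=r.get_obs();np.savez("pics/w1.npz",**w);cv2.imwrite("pics/w1.png",w["image"][:,:,::-1])
print(o["tool_pos"],o["orientation"],o["force"])
E
```

```text
[ 0.1429 -0.6337  0.2308] [-0.0005  0.9939  0.1107 -0.0001] [ 0.1226  0.4504 -0.0445]
```

View pics/w1.png

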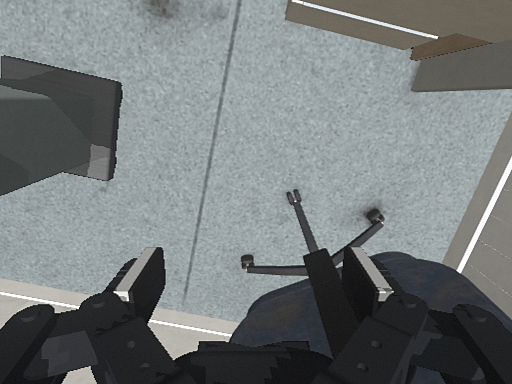

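The first call was refused because every key must be present, and this picture shows only the floor. The fingers fill the rows below about 250, so I will stand about 6 cm short of the housing in x.

Emit:
step_arm([
  {"tx":0.0307,"ty":-0.031,"tz":0,"rx":0,"ry":0,"rz":0,"fingers":0.0854},
  {"tx":0.0307,"ty":-0.031,"tz":0,"rx":0,"ry":0,"rz":0,"fingers":0.0854},
  {"tx":0.0307,"ty":-0.031,"tz":0,"rx":0,"ry":0,"rz":0,"fingers":0.0854},
  {"tx":0.0307,"ty":-0.031,"tz":0,"rx":0,"ry":0,"rz":0,"fingers":0.0854},
  {"tx":0.0307,"ty":-0.031,"tz":0,"rx":0,"ry":0,"rz":0,"fingers":0.0854},
  {"tx":0.0307,"ty":-0.031,"tz":0,"rx":0,"ry":0,"rz":0,"fingers":0.0854},
  {"tx":0.0307,"ty":-0.031,"tz":0,"rx":0,"ry":0,"rz":0,"fingers":0.0854},
  {"tx":0.0307,"ty":-0.031,"tz":0,"rx":0,"ry":0,"rz":0,"fingers":0.0854},
  {"tx":0.0307,"ty":-0.031,"tz":0,"rx":0,"ry":0,"rz":0,"fingers":0.0854},
  {"tx":0.0307,"ty":-0.031,"tz":0,"rx":0,"ry":0,"rz":0,"fingers":0.0854},
  {"tx":0.0307,"ty":-0.031,"tz":0,"rx":0,"ry":0,"rz":0,"fingers":0.0854},
  {"tx":0.0307,"ty":-0.031,"tz":0,"rx":0,"ry":0,"rz":0.054,"fingers":0.0854},
  {"tx":0,"ty":0,"tz":0,"rx":0,"ry":0,"rz":0,"fingers":0.0854},
  {"tx":0,"ty":0,"tz":0,"rx":0,"ry":0,"rz":0,"fingers":0.0854},
])

```text
time_s: 1.95
tool_pos: [0.42, -0.1907, 0.2312]
orientation: [0.0, 0.996, 0.084, -0.0]
force: [-1.0, -0.4, -0.6]
gripper_width: 0.0853
gripper_force: 0.0
```

```bash
python3 - <<'E'
from h import *
from station import r
w=r.camera("wrist");o=r.get_obs();np.savez("pics/w2.npz",**w);cv2.imwrite("pics/w2.png",cv2.resize(w["image"][:300,:,::-1],None,fx=1.56,fy=1.56))
print(o["tool_pos"],o["orientation"],o["force"])
E
```

```text
[ 0.4198 -0.1912  0.2311] [ 0.0002  0.9965  0.0832 -0.0003] [-0.54   -0.4634 -0.0747]
```

View pics/w2.png

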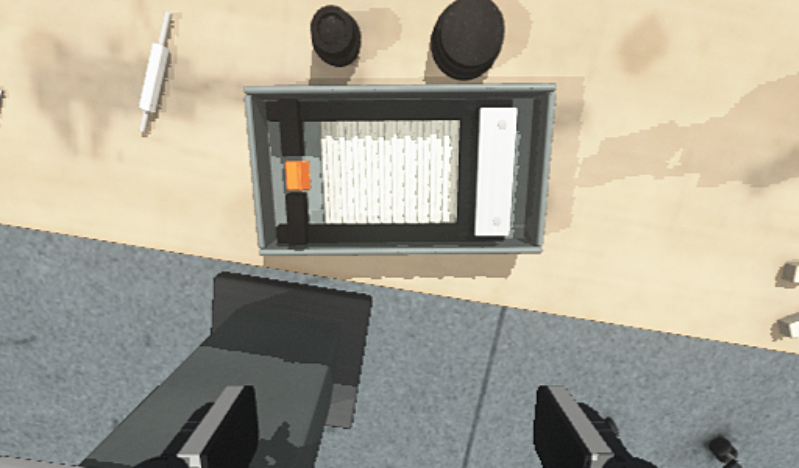

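The wrist view shows the whole housing: outer corners (in displayed pixels) at (245,88), (556,84), (541,252) and (261,253). The white ledge runs from (475,235) to (517,109), the orange catch is at (298,175), and the rim is at x 279–302.

```bash
python3 - <<'E'
from h import *
c=np.load("pics/w2.npz");im=c["image"]
s=1.56
P=ray(c,np.array([(245,87),(556,84),(541,252.5),(261,253.5)])/s,.046)[:,:2]
C=P.mean(0);d=(P[0]+P[3]-P[1]-P[2]);th=np.arctan2(-d[0],d[1])
print(P,C,[np.linalg.norm(P[i]-P[i-1]) for i in range(4)],np.degrees(th))
def hous(p): 
    d=p[:,:2]-C;return np.c_[d@[np.cos(th),np.sin(th)],d@[-np.sin(th),np.cos(th)]]*1e3
hsv=cv2.cvtColor(im,cv2.COLOR_RGB2HSV);H,S,V=[hsv[:,:,i].astype(int) for i in range(3)]
sub=np.zeros(im.shape[:2],bool);sub[50:165,150:360]=1
l=np.zeros_like(sub);l[60:160,300:340]=1
for n,m,z in(("orange",(H<18)&(S>170)&(V>130)&sub,.06),("ledge",(S<40)&(V>190)&l,.0585)):
    for a,ce,rc in blobs(m,20)[:2]:
        b=cv2.boxPoints(rc);q=ray(c,b,z);print(n,a,ce,ray(c,ce,z)[0],hous(ray(c,ce,z)),'\n',hous(q))
# rim inner edge: displayed x~302 rows 110..150 & 200..240
print('rim',hous(ray(c,np.array([(299,130),(304,125),(307,220),(302,220)])/s,.054)))
E
```

```text
[[ 0.5187 -0.0778]
 [ 0.5535 -0.2717]
 [ 0.4468 -0.2903]
 [ 0.4132 -0.0969]] [ 0.4831 -0.1842] [np.float64(0.10722234797981757), np.float64(0.1969631593927675), np.float64(0.10831338706029817), np.float64(0.19625730815515177)] 10.01783815359673
orange 265 [190.3585 111.6717] [ 0.4721 -0.1186  0.06  ] [[ 0.5537 66.4523]] 
 [[ 8.8007 73.6572]
 [ 9.567  59.3313]
 [-8.3113 59.2608]
 [-9.1059 73.8406]]
ledge 1861 [317.3391 108.9769] [ 0.4958 -0.2431  0.0585] [[  2.3022 -60.2618]] 
 [[-38.6466 -47.8695]
 [ 40.6618 -49.1299]
 [ 39.3071 -71.4855]
 [-40.2232 -72.0304]]
rim [[ 27.3959  64.5168]
 [ 30.3526  61.1592]
 [-29.3855  62.9309]
 [-29.3643  66.2781]]
```

Emit:
step_arm([
  {"tx":0.0071,"ty":-0.039,"tz":0,"rx":0,"ry":0,"rz":0,"fingers":0.0854},
  {"tx":0.0071,"ty":-0.039,"tz":0,"rx":0,"ry":0,"rz":0,"fingers":0.0854},
  {"tx":0.0071,"ty":-0.039,"tz":0,"rx":0,"ry":0,"rz":0,"fingers":0.0854},
  {"tx":0.0071,"ty":-0.039,"tz":0,"rx":0,"ry":0,"rz":0,"fingers":0.0854},
  {"tx":0.0071,"ty":-0.039,"tz":0,"rx":0,"ry":0,"rz":0,"fingers":0.0854},
  {"tx":0.0071,"ty":-0.039,"tz":0,"rx":0,"ry":0,"rz":0,"fingers":0.0854},
  {"tx":0.0071,"ty":-0.039,"tz":0,"rx":0,"ry":0,"rz":0,"fingers":0.0854},
  {"tx":0.0071,"ty":-0.039,"tz":0,"rx":0,"ry":0,"rz":0,"fingers":0.0854},
  {"tx":0.0071,"ty":-0.039,"tz":0,"rx":0,"ry":0,"rz":0,"fingers":0.0854},
  {"tx":0.0071,"ty":-0.039,"tz":0,"rx":0,"ry":0,"rz":0,"fingers":0.0854},
  {"tx":0,"ty":0,"tz":0,"rx":0,"ry":0,"rz":0.122,"fingers":0.0854},
  {"tx":0,"ty":0,"tz":0,"rx":0,"ry":0,"rz":0.122,"fingers":0.0854},
  {"tx":0,"ty":0,"tz":0,"rx":0,"ry":0,"rz":0.122,"fingers":0.0854},
  {"tx":0,"ty":0,"tz":0,"rx":0,"ry":0,"rz":0.122,"fingers":0.0854},
  {"tx":0,"ty":0,"tz":0,"rx":0,"ry":0,"rz":0,"fingers":0.0854},
  {"tx":0,"ty":0,"tz":0,"rx":0,"ry":0,"rz":0,"fingers":0.0854},
])

```text
time_s: 4.0
tool_pos: [0.4257, 0.2055, 0.2312]
orientation: [0.0, 0.987, -0.159, -0.0]
force: [-0.2, 0.2, -0.6]
gripper_width: 0.0859
gripper_force: 0.0
```

```bash
python3 - <<'E'
from h import *
from station import r
w=r.camera("wrist");o=r.get_obs();np.savez("pics/w3.npz",**w);im=w["image"];cv2.imwrite("pics/w3.png",cv2.resize(im[:300,:,::-1],None,fx=1.56,fy=1.56))
print(o["tool_pos"],o["orientation"],o["force"])
hsv=cv2.cvtColor(im,cv2.COLOR_RGB2HSV);H,S,V=[hsv[:,:,i].astype(int) for i in range(3)]
sub=np.zeros(im.shape[:2],bool);sub[:250]=1
for n,m,z in(("blue",(H>100)&(H<130)&(S>120)&sub,.037),("white",(S<40)&(V>170)&sub,.005)):
    for a,ce,rc in blobs(m,100)[:2]:
        b=cv2.boxPoints(rc);q=ray(w,b,z)[:,:2];print(n,a,ce,b,'\n',q,q.mean(0),[np.linalg.norm(q[i]-q[i-1]) for i in range(4)])
E
```

```text
[0.4256 0.2057 0.2312] [ 0.0001  0.9873 -0.1589 -0.    ] [-0.1844 -0.3089  0.5531]
blue 604 [240.4735 110.394 ] [[234.  89.]
 [248.  89.]
 [248. 132.]
 [234. 132.]] 
 [[0.5132 0.1979]
 [0.5086 0.184 ]
 [0.4665 0.1981]
 [0.4712 0.2126]] [0.4899 0.1981] [np.float64(0.04443247934962374), np.float64(0.014666322146431548), np.float64(0.04442729188544342), np.float64(0.015272776533260595)]
white 5617 [262.5467 108.8599] [[210.  75.]
 [316.  75.]
 [316. 144.]
 [210. 144.]] 
 [[0.5372 0.2203]
 [0.4997 0.1062]
 [0.4241 0.1261]
 [0.4642 0.2478]] [0.4813 0.1751] [np.float64(0.07802409328658626), np.float64(0.12005778860174103), np.float64(0.07812804203535484), np.float64(0.12811810235002688)]
white 445 [408.6764  25.5888] [[402.3343  47.9753]
 [404.1192  -0.2178]
 [414.4753   0.1658]
 [412.6904  48.3589]] 
 [[ 0.4969  0.0084]
 [ 0.5427 -0.0015]
 [ 0.5389 -0.0119]
 [ 0.4929 -0.0024]] [ 0.5178 -0.0019] [np.float64(0.011524234132823209), np.float64(0.04688197646353077), np.float64(0.011047755552364842), np.float64(0.04696630999075741)]
```

View pics/w3.png

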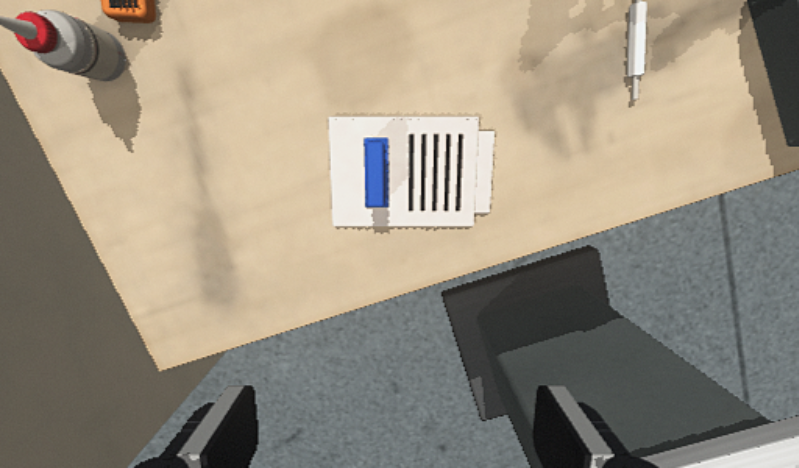

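The lid sits square in this view: the fin is at display (376,172) and the tongue points right at (485,172). The sizes check out, so I go down on the fin at world (0.490, 0.199).

Emit:
step_arm([
  {"tx":0.0316,"ty":-0.0069,"tz":0,"rx":0,"ry":0,"rz":0,"fingers":0.07},
  {"tx":0.0316,"ty":-0.0069,"tz":0,"rx":0,"ry":0,"rz":0,"fingers":0.06},
  {"tx":0,"ty":0,"tz":0.04,"rx":0,"ry":0,"rz":0,"fingers":0.06},
  {"tx":0,"ty":0,"tz":0.04,"rx":0,"ry":0,"rz":0,"fingers":0.06},
  {"tx":0,"ty":0,"tz":0.04,"rx":0,"ry":0,"rz":0,"fingers":0.06},
  {"tx":0,"ty":0,"tz":0.04,"rx":0,"ry":0,"rz":0,"fingers":0.06},
  {"tx":0,"ty":0,"tz":0.03,"rx":0,"ry":0,"rz":0,"fingers":0.06},
  {"tx":0,"ty":0,"tz":0.016,"rx":0,"ry":0,"rz":0,"fingers":0.04},
  {"tx":0,"ty":0,"tz":0.008,"rx":0,"ry":0,"rz":0,"fingers":0.04},
  {"tx":0,"ty":0,"tz":0.006,"rx":0,"ry":0,"rz":0,"fingers":0.03},
  {"tx":0,"ty":0,"tz":0,"rx":0,"ry":0,"rz":0,"fingers":0.03},
  {"tx":0,"ty":0,"tz":0,"rx":0,"ry":0,"rz":0,"fingers":0.03},
], grip_force=80)

```text
time_s: 5.55
tool_pos: [0.4902, 0.1997, 0.0119]
orientation: [-0.0, 0.987, -0.159, 0.0]
force: [0.3, 0.0, 0.3]
gripper_width: 0.03
gripper_force: 0.0
```

Emit:
step_arm([
  {"tx":0,"ty":0,"tz":0.0025,"rx":0,"ry":0,"rz":0,"fingers":0.02},
  {"tx":0,"ty":0,"tz":0,"rx":0,"ry":0,"rz":0,"fingers":0.005},
  {"tx":0,"ty":0,"tz":0,"rx":0,"ry":0,"rz":0,"fingers":0.005},
  {"tx":0,"ty":0,"tz":0,"rx":0,"ry":0,"rz":0,"fingers":0.005},
  {"tx":0,"ty":0,"tz":0,"rx":0,"ry":0,"rz":0,"fingers":0.005},
], grip_force=80)

```text
time_s: 6.18
tool_pos: [0.4899, 0.1995, 0.009]
orientation: [-0.0, 0.987, -0.159, 0.0]
force: [-0.8, -0.5, 5.3]
gripper_width: 0.0105
gripper_force: 78.8
```

Emit:
step_arm([
  {"tx":0,"ty":0,"tz":-0.01,"rx":0,"ry":0,"rz":0,"fingers":0.005},
  {"tx":0,"ty":0,"tz":-0.03,"rx":0,"ry":0,"rz":0,"fingers":0.005},
  {"tx":0,"ty":0,"tz":-0.04,"rx":0,"ry":0,"rz":0,"fingers":0.005},
  {"tx":0,"ty":0,"tz":-0.04,"rx":0,"ry":0,"rz":0,"fingers":0.005},
  {"tx":0,"ty":0,"tz":-0.03,"rx":0,"ry":0,"rz":0,"fingers":0.005},
  {"tx":0.0101,"ty":0.036,"tz":0,"rx":0,"ry":0,"rz":0,"fingers":0.005},
  {"tx":0.0101,"ty":0.036,"tz":0,"rx":0,"ry":0,"rz":0,"fingers":0.005},
  {"tx":0.0101,"ty":0.036,"tz":0,"rx":0,"ry":0,"rz":0,"fingers":0.005},
  {"tx":0.0101,"ty":0.036,"tz":0,"rx":0,"ry":0,"rz":0,"fingers":0.005},
  {"tx":0.0101,"ty":0.036,"tz":0,"rx":0,"ry":0,"rz":0,"fingers":0.005},
  {"tx":0.0101,"ty":0.036,"tz":0,"rx":0,"ry":0,"rz":0,"fingers":0.005},
  {"tx":0.0101,"ty":0.036,"tz":0,"rx":0,"ry":0,"rz":0,"fingers":0.005},
  {"tx":0.0101,"ty":0.036,"tz":0,"rx":0,"ry":0,"rz":0,"fingers":0.005},
  {"tx":0.0101,"ty":0.036,"tz":0,"rx":0,"ry":0,"rz":-0.1235,"fingers":0.005},
  {"tx":0,"ty":0,"tz":0,"rx":0,"ry":0,"rz":-0.1235,"fingers":0.005},
  {"tx":0,"ty":0,"tz":0,"rx":0,"ry":0,"rz":-0.1235,"fingers":0.005},
  {"tx":0,"ty":0,"tz":0,"rx":0,"ry":0,"rz":-0.1235,"fingers":0.005},
  {"tx":0,"ty":0,"tz":0,"rx":0.105,"ry":0,"rz":0,"fingers":0.005},
  {"tx":0,"ty":0,"tz":0,"rx":0.105,"ry":0,"rz":0,"fingers":0.005},
  {"tx":0,"ty":0,"tz":0,"rx":0,"ry":0,"rz":0,"fingers":0.005},
])

```text
time_s: 8.68
tool_pos: [0.4736, -0.1389, 0.1583]
orientation: [-0.104, 0.991, 0.084, -0.009]
force: [-0.2, -0.9, -1.9]
gripper_width: 0.011
gripper_force: 78.5
```

```bash
cat > st.py <<'E'
from h import *
from station import r
from scipy.spatial.transform import Rotation as R
C=np.array([.4831,-.1842]);th=np.radians(10.0)
def state(h=.009):
    o=r.get_obs();T=R.from_quat(np.roll(o["orientation"],-1)).as_matrix()
    Hm=np.array([[np.cos(th),-np.sin(th),0],[np.sin(th),np.cos(th),0],[0,0,1]])
    L=Hm.T@T@np.diag([1,-1,-1.])  # lid axes in housing
    p=Hm.T@(o["tool_pos"]-np.r_[C,0])
    tip=p+L@[0,-.087,-h];end=p+L@[0,.035,-h]
    print('t',o["time_s"],'tcp',p*1e3,'tip',tip*1e3,'end',end*1e3,'rotvec deg',np.degrees(R.from_matrix(L).as_rotvec()))
    print('F hous',Hm.T@o["force"],'M',Hm.T@o["ft_torque"],'w',o["gripper_width"])
    return o
E
python3 - <<'E'
from st import *
state()
w=r.camera("wrist");s=r.camera("scene")
for n,c in(("w4",w),("s4",s)):np.savez(f"pics/{n}.npz",**c)
a=cv2.resize(w["image"][:,:,::-1],(400,300));b=cv2.resize(s["image"][130:310,200:440,::-1],(400,300))
cv2.imwrite("pics/v4.png",cv2.resize(np.hstack([a,b]),(800,300)))
E
```

```text
t 8.675 tcp [ -1.4813  46.2369 158.3343] tip [ -1.9382 -36.9839 131.4252] end [ -1.2937  82.3431 156.8155] rotvec deg [12.0121  0.0143 -0.3034]
F hous [-0.396  -0.875  -1.9176] M [-0.2684  0.0469  0.031 ] w 0.010982396198276411
```

View pics/v4.png

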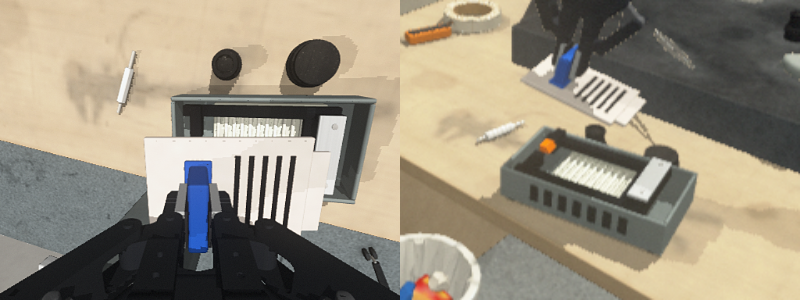

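The lid is held square by the fin, with its catch end raised and the tongue aimed over the gap in front of the ledge (left half: tongue at (310,190), ledge at (331,160)). Gauge, eyepiece and lens are untouched. Next I lower it.

Emit:
step_arm([
  {"tx":0.0022,"ty":0.004,"tz":0.0186,"rx":0,"ry":0,"rz":-0.005,"fingers":0.005},
  {"tx":0,"ty":0.004,"tz":0.0186,"rx":0,"ry":0,"rz":0,"fingers":0.005},
  {"tx":0,"ty":0.004,"tz":0.0186,"rx":0,"ry":0,"rz":0,"fingers":0.005},
  {"tx":0,"ty":0.004,"tz":0.0186,"rx":0,"ry":0,"rz":0,"fingers":0.005},
  {"tx":0,"ty":0,"tz":0,"rx":0,"ry":0,"rz":0,"fingers":0.005},
  {"tx":0,"ty":0,"tz":0,"rx":0,"ry":0,"rz":0,"fingers":0.005},
])

```text
time_s: 9.52
tool_pos: [0.4766, -0.1362, 0.0829]
orientation: [-0.104, 0.991, 0.089, -0.009]
force: [0.8, 0.1, -1.4]
gripper_width: 0.0109
gripper_force: 78.6
```

```bash
python3 - <<'E'
from st import *
state()
w=r.camera("wrist")
cv2.imwrite("pics/v5.png",cv2.resize(w["image"][90:290,180:460,::-1],None,fx=2.8,fy=2.8))
E
```

```text
t 9.525 tcp [ 1.9382 48.4175 82.8927] tip [  2.3706 -34.8006  55.9751] end [ 1.7701 84.5239 81.3775] rotvec deg [12.018  -0.0556  0.2783]
F hous [ 0.8364 -0.0142 -1.3998] M [-0.3028 -0.0105  0.0078] w 0.01093510022523687
```

View pics/v5.png

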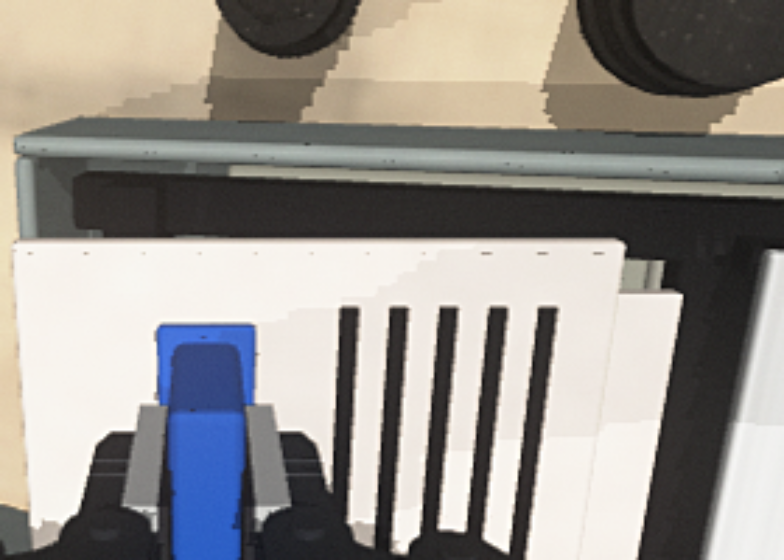

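The view shows the tongue corner at (683,293), the plate corner at (622,240) and the ledge's far corner at about (768,250), about 25 mm apart. I check the lateral fit from these points.

```bash
python3 - <<'E'
from st import *
w=r.camera("wrist")
for n,p,z in(("tongue",(683,293),.060),("plate",(622,240),.0634),("ledge",(768,250),.0585),("wall top inner L",(25,158),.046),("wall inner R",(780,182),.046)):
    q=ray(w,np.array([[180+p[0]/2.8,90+p[1]/2.8]]),z)[0,:2]-C
    print(n,q@[np.cos(th),np.sin(th)]*1e3,q@[-np.sin(th),np.cos(th)]*1e3)
E
```

```text
tongue 32.11788685834492 -35.850142051568966
plate 42.16384692306318 -23.311211380466617
ledge 40.59981676385304 -48.83466056572285
wall top inner L 49.751394624402906 97.00542148547144
wall inner R 50.80873731306851 -53.63034030715017
```

Emit:
step_arm([
  {"tx":-0.0015,"ty":0.001,"tz":0.0044,"rx":0,"ry":0,"rz":0.007,"fingers":0.005},
  {"tx":0,"ty":0.001,"tz":0.0044,"rx":0,"ry":0,"rz":0,"fingers":0.005},
  {"tx":0,"ty":0.0025,"tz":-0.0005,"rx":0,"ry":0,"rz":0,"fingers":0.005},
  {"tx":0,"ty":0.0025,"tz":-0.0005,"rx":0,"ry":0,"rz":0,"fingers":0.005},
  {"tx":0,"ty":0.0025,"tz":-0.0005,"rx":0,"ry":0,"rz":0,"fingers":0.005},
  {"tx":0,"ty":0.0025,"tz":-0.0005,"rx":0,"ry":0,"rz":0,"fingers":0.005},
  {"tx":0,"ty":0.0025,"tz":-0.0005,"rx":0,"ry":0,"rz":0,"fingers":0.005},
  {"tx":0,"ty":0,"tz":0,"rx":0,"ry":0,"rz":0,"fingers":0.005},
])

```text
time_s: 10.62
tool_pos: [0.477, -0.1496, 0.0735]
orientation: [-0.104, 0.991, 0.085, -0.009]
force: [0.1, 0.1, -2.4]
gripper_width: 0.0109
gripper_force: 78.6
```

```bash
python3 -c "
from st import *
state()"
```

```text
t 10.625 tcp [ 0.0376 35.0777 73.4856] tip [ -0.225  -48.1377  46.5572] end [ 0.1466 71.1846 71.9751] rotvec deg [12.0253  0.0032 -0.1755]
F hous [ 0.1062  0.0705 -2.4048] M [-0.2272 -0.0472 -0.0093] w 0.01087814632463871
```

Emit:
step_arm([
  {"tx":0.0005,"ty":0.0015,"tz":-0.0003,"rx":0,"ry":0,"rz":0,"fingers":0.005},
  {"tx":0,"ty":0.0015,"tz":-0.0003,"rx":0,"ry":0,"rz":0,"fingers":0.005},
  {"tx":0,"ty":0.0015,"tz":-0.0003,"rx":0,"ry":0,"rz":0,"fingers":0.005},
  {"tx":0,"ty":0.0015,"tz":-0.0003,"rx":0,"ry":0,"rz":0,"fingers":0.005},
  {"tx":0,"ty":0,"tz":0,"rx":0,"ry":0,"rz":0,"fingers":0.005},
])

```text
time_s: 11.25
tool_pos: [0.4785, -0.1555, 0.0734]
orientation: [-0.104, 0.991, 0.085, -0.009]
force: [0.6, 0.2, -2.1]
gripper_width: 0.0105
gripper_force: 78.6
```

```bash
python3 -c "
from st import *
state()"
```

```text
t 11.25 tcp [ 0.4809 29.0501 73.3975] tip [  0.2277 -54.1649  46.4681] end [ 0.5848 65.157  71.8875] rotvec deg [12.026   0.008  -0.1681]
F hous [ 0.6415  0.072  -2.1009] M [-0.2772  0.0204  0.0272] w 0.010452095629916842
```

Emit:
step_arm([
  {"tx":0,"ty":0.001,"tz":-0.0002,"rx":0,"ry":0,"rz":0,"fingers":0.005},
  {"tx":0,"ty":0.001,"tz":-0.0002,"rx":0,"ry":0,"rz":0,"fingers":0.005},
  {"tx":0,"ty":0.001,"tz":-0.0002,"rx":0,"ry":0,"rz":0,"fingers":0.005},
  {"tx":0,"ty":0,"tz":0,"rx":0,"ry":0,"rz":0,"fingers":0.005},
])

```text
time_s: 11.75
tool_pos: [0.4791, -0.1585, 0.0734]
orientation: [-0.104, 0.991, 0.085, -0.009]
force: [-0.5, -0.3, -2.0]
gripper_width: 0.0107
gripper_force: 78.6
```

Emit:
step_arm([
  {"tx":0,"ty":0.001,"tz":-0.0002,"rx":0,"ry":0,"rz":0,"fingers":0.005},
  {"tx":0,"ty":0,"tz":0,"rx":0,"ry":0,"rz":0,"fingers":0.005},
])

```text
time_s: 12.0
tool_pos: [0.4791, -0.1591, 0.0734]
orientation: [-0.105, 0.991, 0.085, -0.009]
force: [-0.3, 0.3, -1.1]
gripper_width: 0.0109
gripper_force: 78.6
```

Emit:
step_arm([
  {"tx":0,"ty":0.001,"tz":-0.0002,"rx":0,"ry":0,"rz":0,"fingers":0.005},
  {"tx":0,"ty":0,"tz":0,"rx":0,"ry":0,"rz":0,"fingers":0.005},
])

```text
time_s: 12.25
tool_pos: [0.4791, -0.1592, 0.0734]
orientation: [-0.105, 0.991, 0.086, -0.01]
force: [-1.5, 4.9, 0.7]
gripper_width: 0.0109
gripper_force: 78.8
```

```bash
python3 -c "
from st import *
state()"
```

```text
t 12.25 tcp [ 0.4408 25.3025 73.4258] tip [  0.2674 -57.87    46.3647] end [ 0.5036 61.4119 71.973 ] rotvec deg [12.1168  0.0435 -0.1071]
F hous [-0.6098  5.0896  0.6663] M [0.8441 0.0932 0.0047] w 0.010928094483631884
```

Contact is at tip y ≈ -58 mm with 5 N, about 9 mm under the ledge. That fits the stop, given the ledge and catch positions I saw. Next I work out the swing about the tongue.

```bash
python3 - <<'E'
import numpy as np
al=np.radians(np.array([12.1,12.1,10.5,9,7.5,6,5,4,3,2,1,0]))
zs=np.array([46.4]+[45.2]*11)
y=4*np.sin(al)+87*np.cos(al)-9*np.sin(al); z=zs+87*np.sin(al)+9*np.cos(al)
for i in range(len(al)-1):
    dy,dz=y[i+1]-y[i],z[i+1]-z[i];s,c=np.sin(al[i]),np.cos(al[i])
    print(np.degrees(al[i+1]).round(1),'dy dz',dy.round(2),dz.round(2),'ty',(-c*dy-s*dz).round(2),'tz',(s*dy-c*dz).round(2),'rx',(al[i+1]-al[i]).round(4))
E
```

```text
12.1 dy dz 0.0 -1.2 ty 0.25 tz 1.17 rx 0.0
10.5 dy dz 0.61 -2.33 ty -0.11 tz 2.41 rx -0.0279
9.0 dy dz 0.51 -2.2 ty -0.1 tz 2.26 rx -0.0262
7.5 dy dz 0.46 -2.22 ty -0.1 tz 2.26 rx -0.0262
6.0 dy dz 0.4 -2.23 ty -0.1 tz 2.27 rx -0.0262
5.0 dy dz 0.23 -1.5 ty -0.07 tz 1.51 rx -0.0175
4.0 dy dz 0.21 -1.5 ty -0.07 tz 1.51 rx -0.0175
3.0 dy dz 0.18 -1.51 ty -0.07 tz 1.51 rx -0.0175
2.0 dy dz 0.15 -1.51 ty -0.07 tz 1.52 rx -0.0175
1.0 dy dz 0.13 -1.51 ty -0.07 tz 1.52 rx -0.0175
0.0 dy dz 0.1 -1.52 ty -0.07 tz 1.52 rx -0.0175
```

Emit:
step_arm([
  {"tx":0,"ty":0.0004,"tz":0.0006,"rx":0,"ry":0,"rz":0,"fingers":0.005},
  {"tx":0,"ty":0.0003,"tz":0.0006,"rx":0,"ry":0,"rz":0,"fingers":0.005},
  {"tx":0,"ty":0,"tz":0,"rx":0,"ry":0,"rz":0,"fingers":0.005},
])

```text
time_s: 12.62
tool_pos: [0.4792, -0.1592, 0.0721]
orientation: [-0.105, 0.991, 0.086, -0.01]
force: [-1.2, 5.8, 1.0]
gripper_width: 0.0108
gripper_force: 78.7
```

Emit:
step_arm([
  {"tx":0,"ty":-0.0001,"tz":0.0024,"rx":-0.028,"ry":0,"rz":0,"fingers":0.005},
  {"tx":0,"ty":-0.0001,"tz":0.0023,"rx":-0.026,"ry":0,"rz":0,"fingers":0.005},
  {"tx":0,"ty":0,"tz":0,"rx":0,"ry":0,"rz":0,"fingers":0.005},
])

```text
time_s: 13.0
tool_pos: [0.4791, -0.1581, 0.0675]
orientation: [-0.078, 0.993, 0.086, -0.007]
force: [-1.0, 6.5, 0.9]
gripper_width: 0.0107
gripper_force: 79.2
```

```bash
python3 -c "
from st import *
state()"
```

```text
t 13.0 tcp [ 0.5825 26.3918 67.5144] tip [  0.5011 -58.1259  45.0032] end [ 0.6073 62.3693 64.1056] rotvec deg [ 9.0083  0.0402 -0.0469]
F hous [0.1134 6.5656 0.9352] M [ 1.2648 -0.0708  0.0209] w 0.010697396215231103
```

Emit:
step_arm([
  {"tx":0,"ty":-0.0001,"tz":0.0023,"rx":-0.026,"ry":0,"rz":0,"fingers":0.005},
  {"tx":0,"ty":-0.0001,"tz":0.0023,"rx":-0.026,"ry":0,"rz":0,"fingers":0.005},
  {"tx":0,"ty":-0.0001,"tz":0.0015,"rx":-0.0175,"ry":0,"rz":0,"fingers":0.005},
  {"tx":0,"ty":0,"tz":0,"rx":0,"ry":0,"rz":0,"fingers":0.005},
])

```text
time_s: 13.5
tool_pos: [0.4791, -0.1571, 0.0617]
orientation: [-0.044, 0.995, 0.086, -0.004]
force: [-2.1, 7.0, 3.9]
gripper_width: 0.0108
gripper_force: 79.8
```

```bash
python3 -c "
from st import *
state()"
```

```text
t 13.5 tcp [ 0.7247 27.4155 61.6956] tip [  0.6172 -58.459   45.0955] end [ 0.7611 63.0703 55.8018] rotvec deg [ 5.0346  0.0345 -0.0661]
F hous [-0.8889  7.2809  3.8726] M [1.518  0.1342 0.0252] w 0.010830485223662343
```

Emit:
step_arm([
  {"tx":0,"ty":-0.0001,"tz":0.0015,"rx":-0.0175,"ry":0,"rz":0,"fingers":0.005},
  {"tx":0,"ty":-0.0001,"tz":0.0015,"rx":-0.0175,"ry":0,"rz":0,"fingers":0.005},
  {"tx":0,"ty":0,"tz":0,"rx":0,"ry":0,"rz":0,"fingers":0.005},
])

```text
time_s: 13.88
tool_pos: [0.479, -0.1566, 0.0585]
orientation: [-0.026, 0.996, 0.087, -0.003]
force: [-1.0, 7.0, 0.9]
gripper_width: 0.0102
gripper_force: 79.6
```

Emit:
step_arm([
  {"tx":0,"ty":-0.0001,"tz":0.0015,"rx":-0.0175,"ry":0,"rz":0,"fingers":0.005},
  {"tx":0,"ty":0,"tz":0,"rx":0,"ry":0,"rz":0,"fingers":0.005},
])

```text
time_s: 14.12
tool_pos: [0.4789, -0.1564, 0.057]
orientation: [-0.018, 0.996, 0.087, -0.002]
force: [-1.7, 7.5, 1.4]
gripper_width: 0.0105
gripper_force: 79.8
```

```bash
python3 -c "
from st import *
state()"
```

```text
t 14.125 tcp [ 0.7284 28.0644 57.018 ] tip [  0.6299 -58.5614  44.9362] end [ 0.761  63.3617 49.2657] rotvec deg [ 2.0337  0.0331 -0.061 ]
F hous [-0.3842  7.6705  1.417 ] M [1.4283 0.0182 0.0364] w 0.010504903770437035
```

Emit:
step_arm([
  {"tx":0,"ty":-0.0001,"tz":0.0015,"rx":-0.0175,"ry":0,"rz":0,"fingers":0.005},
  {"tx":0,"ty":0,"tz":0,"rx":0,"ry":0,"rz":0,"fingers":0.005},
])

```text
time_s: 14.38
tool_pos: [0.4788, -0.1562, 0.0553]
orientation: [-0.009, 0.996, 0.087, -0.001]
force: [-1.4, 7.6, -1.3]
gripper_width: 0.0103
gripper_force: 79.5
```

Emit:
step_arm([
  {"tx":0,"ty":-0.0001,"tz":0.001,"rx":-0.012,"ry":0,"rz":0,"fingers":0.005},
  {"tx":0,"ty":0,"tz":0,"rx":0,"ry":0,"rz":0,"fingers":0.005},
])

```text
time_s: 14.62
tool_pos: [0.4789, -0.1562, 0.0544]
orientation: [-0.003, 0.996, 0.087, -0.001]
force: [-1.8, 6.2, 1.5]
gripper_width: 0.0109
gripper_force: 80.0
```

```bash
python3 - <<'E'
from st import *
state()
w=r.camera("wrist")
cv2.imwrite("pics/v6.png",cv2.resize(w["image"][90:290,100:400,::-1],None,fx=2.66,fy=2.66))
E
```

```text
t 14.625 tcp [ 0.7033 28.3506 54.4479] tip [  0.6036 -58.5925  44.9141] end [ 0.7356 63.4052 45.6629] rotvec deg [ 0.3517  0.0356 -0.0619]
F hous [-0.716   6.4391  1.5281] M [1.4886 0.0581 0.0055] w 0.010890710465371618
```

View pics/v6.png

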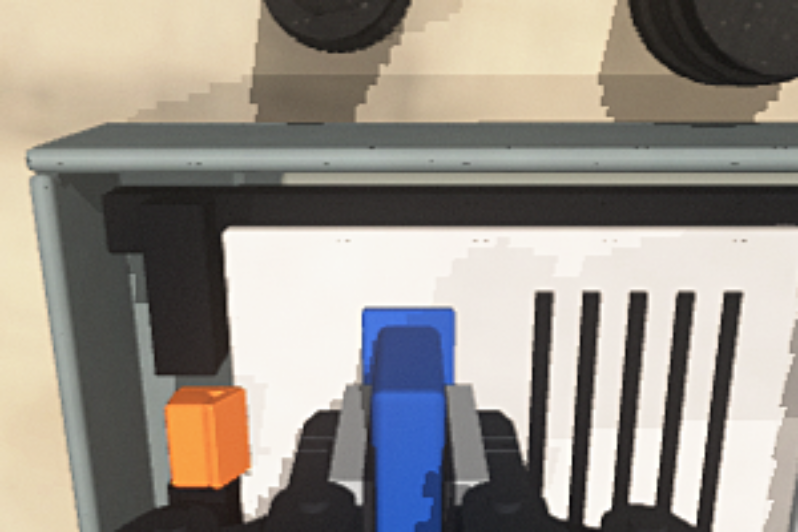

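The lid's end lies inside the black rim with the orange nose reaching over it at (230,440). The force dip (+1.4 to -1.3 N) marks the snap. A little more pressure, then I let go.

Emit:
step_arm([
  {"tx":0,"ty":0,"tz":0.0007,"rx":-0.006,"ry":0,"rz":0,"fingers":0.005},
  {"tx":0,"ty":0,"tz":0,"rx":0,"ry":0,"rz":0,"fingers":0.005},
])

```text
time_s: 14.92
tool_pos: [0.4789, -0.1561, 0.054]
orientation: [-0.0, 0.996, 0.087, -0.0]
force: [-3.6, 7.5, 4.7]
gripper_width: 0.0108
gripper_force: 80.5
```

Emit:
step_arm([
  {"tx":0,"ty":0,"tz":0.0006,"rx":0,"ry":0,"rz":0,"fingers":0.005},
  {"tx":0,"ty":0,"tz":0,"rx":0,"ry":0,"rz":0,"fingers":0.005},
])

```text
time_s: 15.18
tool_pos: [0.4789, -0.1562, 0.0539]
orientation: [-0.0, 0.996, 0.086, -0.0]
force: [-5.8, 7.7, 12.5]
gripper_width: 0.0108
gripper_force: 81.6
```

```bash
python3 -c "
from st import *
state()"
```

```text
t 15.175 tcp [ 0.695  28.3508 53.9453] tip [  0.5667 -58.6481  44.9355] end [ 0.7367 63.3518 44.9493] rotvec deg [ 0.0065  0.0455 -0.0798]
F hous [-4.3984  8.5744 12.5193] M [1.8935 0.6745 0.037 ] w 0.010802842034167006
```

Emit:
step_arm([
  {"tx":-0.0004,"ty":-0.001,"tz":-0.0008,"rx":0,"ry":0,"rz":0,"fingers":0.005},
  {"tx":0,"ty":0,"tz":0,"rx":0,"ry":0,"rz":0,"fingers":0.014},
  {"tx":0,"ty":0,"tz":0,"rx":0,"ry":0,"rz":0,"fingers":0.022},
  {"tx":0,"ty":0,"tz":0,"rx":0,"ry":0,"rz":0,"fingers":0.026},
  {"tx":0,"ty":0,"tz":0,"rx":0,"ry":0,"rz":0,"fingers":0.026},
  {"tx":0,"ty":0,"tz":0,"rx":0,"ry":0,"rz":0,"fingers":0.026},
])

```text
time_s: 15.92
tool_pos: [0.4784, -0.157, 0.054]
orientation: [0.001, 0.996, 0.086, -0.0]
force: [0.1, 0.2, -0.1]
gripper_width: 0.0263
gripper_force: 0.0
```

Emit:
step_arm([
  {"tx":0,"ty":0,"tz":-0.005,"rx":0,"ry":0,"rz":0,"fingers":0.026},
  {"tx":0,"ty":0,"tz":-0.01,"rx":0,"ry":0,"rz":0,"fingers":0.026},
  {"tx":0,"ty":0,"tz":-0.02,"rx":0,"ry":0,"rz":0,"fingers":0.026},
  {"tx":0,"ty":0,"tz":-0.03,"rx":0,"ry":0,"rz":0,"fingers":0.026},
  {"tx":0,"ty":0,"tz":-0.04,"rx":0,"ry":0,"rz":0,"fingers":0.026},
  {"tx":-0.02,"ty":0,"tz":-0.03,"rx":0,"ry":0,"rz":0,"fingers":0.026},
  {"tx":-0.03,"ty":0,"tz":0,"rx":0,"ry":0,"rz":0,"fingers":0.026},
  {"tx":0,"ty":0,"tz":0,"rx":0,"ry":0,"rz":0,"fingers":0.026},
])

```text
time_s: 16.92
tool_pos: [0.4273, -0.1659, 0.1898]
orientation: [0.001, 0.996, 0.085, -0.0]
force: [0.1, -0.4, 0.3]
gripper_width: 0.0259
gripper_force: 0.0
```

```bash
python3 - <<'E'
from st import *
state()
w=r.camera("wrist")
cv2.imwrite("pics/v7.png",cv2.resize(w["image"][20:250,100:420,::-1],None,fx=2.5,fy=2.5))
E
```

```text
t 16.925 tcp [-51.7592  27.7239 189.8077] tip [-52.1548 -59.2983 181.0341] end [-51.6152  62.7001 180.7166] rotvec deg [-0.1489  0.0685 -0.2535]
F hous [ 0.0012 -0.4229  0.2812] M [ 0.0083 -0.0714  0.0226] w 0.02587097933935864
```

View pics/v7.png

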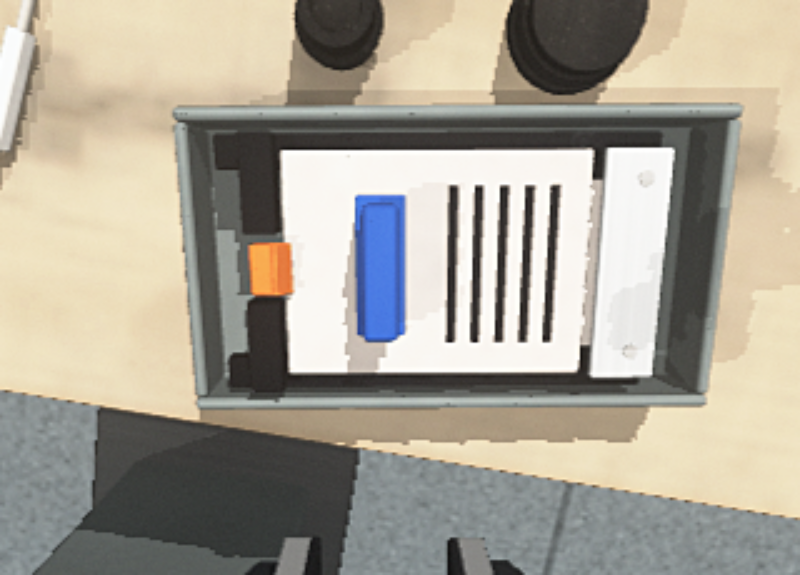

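The lid lies flat: its tongue is under the ledge at (597,260), its end is inside the rim at (283,265), and the orange catch overlaps it at (270,270). The eyepiece, lens and gauge have not moved.

```bash
python3 -c "
from station import r
print(r.hand_in())"
```

```text
the job is handed in; nothing more can be done
None
```

I put the lid back on and handed the job in at about 17 s: tongue hooked to the stop, catch snapped over the end, lid flat and released, with the highest contact force I read about 16 N.

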